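Step the dividing wheel and brush rest to the next dot

TASK

We are dotting a spiral on the plate. Turn the pegged dividing wheel one click anticlockwise (seen from above), then pull up the lock plunger on the brush rest's sliding section, slide the section one hole in towards the wheel and let the pin go fully down into that next hole. Finish while still gripping the plunger's knob with the pin home, so the rest stays steady while I paint; keep off the plate, its dots are wet, and leave the jars, lid, cup, bowl and brush where they are.

Things in the scene. Friction and masses are not known exactly. Their poses are not given: they have to be found in the camera images.
- station: dividing station, fixed: grey base plate 190 x 450 x 10 mm on the table. Origin on the table top, mid-base. Its y axis runs along the rest's tube, from the wheel (axis at 0, -120 mm) to the tube's post (46 x 34 mm at y +195 mm); x points away from the robot (yaw up to 0.3 rad either way). Fixed square tube 25 mm wide, top 132.5 mm above the table, from y +20 mm, 11 mm lock holes 20 mm apart along its top
- index_wheel (a joint): turn of the dividing wheel about its vertical axis, rad, anticlockwise seen from above positive; about 0 at the start, stops every 45 degrees (0.785). A spring ball holds it at each stop: about 5 N at a peg pushes it out, then it turns easily (under 1 N, no spring) until the ball drops into the next stop, which pulls it true from within about 4 degrees
- wheel_axis (a point): on the wheel's axis at its top face, 46 mm above the table. Aluminium disc 270 mm across, 10 mm thick; eight upright steel finger pegs, 12 mm in diameter, 36 mm tall (tops 82 mm above the table), 45 degrees apart on a circle of 120 mm radius
- near_peg (a point): centre (half-way up, 18 mm above the disc) of one of the eight pegs, which at the start is on the robot's side of the wheel: in the station's axes 111 mm to -x and 46 mm to +y of the wheel's axis. One stop anticlockwise takes it to 111 mm to -x and 46 mm to -y, clear of the rest. It turns with the wheel
- plate: white bisque plate 170 mm across, stuck on the wheel's centre with clay wads, with wet dots: from 52 mm to about 72 mm above the table. Origin at its underside's centre. Not to be touched
- rest_section (a joint): slide of the rest's sliding section along the tube, m, positive towards the wheel (station -y); about 0 in the start hole, 0.020 in the next. Aluminium sleeve 37 x 37 x 70 mm round the tube (top 138.5 mm above the table), the lock plunger on its top, a bent 8 mm guide rod on its far side. Pin out: slides with about 3 N. Pin in: locked, 1.5 mm of play either way
- lock_plunger (a joint): lift of the spring lock plunger, m: 0 with its pin fully home (9 mm deep in a hole), up to 0.014 fully pulled. Its spring pushes it down with 4 N at 0, 8 N at 0.014. The pin clears the tube above about 0.009, rides on the tube between holes, and drops in when within about 3 mm of a hole
- pull_knob: the plunger's black knurled knob, an upright cylinder 26 mm across, 24 mm high, on a 24 mm tall barrel 16 mm across (22 mm across at its foot) on the section's top; its origin, centre of its underside, is 162.5 mm above the table when the pin is home
- knob_center (a point): centre of the knob, half-way up: 174.5 mm above the table when the pin is home; at the start at station (0, +95) mm
- guide_tip (a point): forked tip of the section's guide rod, over the plate, 85 mm above the table; moves with the section
- jar_green: closed underglaze jar 52 mm across, 66 mm high, standing in front of the rest (station about -150, +115 mm); origin at its underside
- jar_blue: open underglaze jar with dark blue glaze, 52 mm across, 54 mm high, beyond the tube (its place may be swapped with the peach jar's); origin at its underside
- jar_peach: closed underglaze jar, 52 mm across, 66 mm high, beyond the tube (its place may be swapped with the blue jar's); origin at its underside
- jar_lid: white jar lid lying flat, 50 mm across, 11 mm thick, between those two jars beyond the tube; origin at its underside
- brush: red-handled brush 200 mm long lying on the table, in front of the rest's post; origin at its middle, on the table
- water_cup: clear cup 72 mm across, 85 mm high, to the right of the wheel; origin at its underside
- bisque_bowl: terracotta bowl 110 mm across, 55 mm high, to the left of the post; origin at its underside

How it is judged (in metres and radians):
On the way, in this order (a step that is already met when the one before it is completed fails the run):
1. the wheel rests at the next stop anticlockwise, the rest still locked in its start hole (value of joint index_wheel between 0.705 and 0.865 rad and value of joint rest_section below 0.004 m and value of joint lock_plunger below 0.002 m), for 0.2 s.
2. the plunger is gripped and pulled (value of joint lock_plunger above 0.006 m and contact force between the fingers and pull_knob above 1 N and value of joint rest_section below 0.01 m), for 0.05 s.
At the end, for the whole second after the job is handed in: the wheel stands one stop (45 degrees, within 4.5) anticlockwise of where it was, the section one hole (20 mm, within 3.5) nearer the wheel with the pin home (within 2 mm of fully down), and the fingers still hold the knob (more than 2 N) (value of joint index_wheel between 0.705 and 0.865 rad and value of joint rest_section between 0.0165 and 0.0235 m and value of joint lock_plunger below 0.002 m and contact force between the fingers and pull_knob above 2 N); the arm keeps its last pose, push and grip.
It fails at once if the plate is touched (contact force between any of the arm, the fingers and plate above 0.5 N).
It fails at once if a jar, the lid, the cup, the bowl or the brush is moved more than 20 mm (distance of any of jar_green, jar_blue, jar_peach, jar_lid, water_cup, bisque_bowl, brush from where it was at the start of the episode above 0.02 m).
It also fails if it takes over 51 s, if anything falls off the work surface, if the arm or the gripper's body presses on something with over 40 N, if the wrist force passes 120 N, or if a joint passes its speed limit or range.

ROBOT

A 6-joint arm with a two-finger parallel gripper is mounted at the origin on the work surface. World frame = base frame: x ahead of the robot, y to its left, z up, the work surface at z = 0. Lengths are in mm, angles in rad, forces in N, time in s.
With the tool pointing down it reaches from about 300 to 775 mm from the base axis. Payload 14.6 kg.
Tool frame: the origin (TCP) lies on the centre line of the jaws, within the pads' length; the fingertips stand 19 mm ahead of it and the grasp point (between the pads) is the TCP (bot.tip_reach is the distance from the TCP to the fingertips, in mm); z points along the fingers, y is the line along which they close (so a half turn about z gives the same grasp; the last joint's range is limited). The gripper opens to 85 mm and grips with 20 to 120 N. Pads are 22 mm wide; open, the fingers measure 114 mm over their backs; the gripper's body (76 mm by 85 mm) begins 54 mm behind the grasp point. The pads swing forward as they close: fully open they stand 13 mm farther back than shut.
Start: joints at [1.205, 0.3, 1.521, -0, 1.321, -0.067], TCP at [161.903, 525.621, 250.281] pointing down, gripper open.
Joint ranges: [-3.03, 3.03], [-0.79, 2.21], [0.23, 2.52], [-1.04, 4.18], [0, 3.07], [-2.55, 2.55]. Speed limits (rad/s): [2.22, 2.22, 2.57, 3.14, 3.14, 3.14].

INTERFACE

Orientations are given as a unit quaternion [w, x, y, z].
In Python, from rig import bot gives the robot as it stands. Calls block until the motion is done:
- bot.move_to(position, orientation): joint-space move of the TCP to a pose.
- bot.servo_line(position, attitude=None, speed=150, until_force=None): straight line of the TCP; attitude=None keeps the orientation; speed is the mean speed in mm/s. With until_force (N) it stops when the force on the tool has changed by that much, and returns True; else False.
- bot.move_joints(angles): joint-space move.
- bot.move_gripper(opening, grip_force=None): finger opening in mm; grip_force is the grip in N (None keeps the last); returns when the fingers have stopped.
- bot.dwell(seconds).
- bot.ik(position, orientation): joint angles nearest the present ones, or None.
- bot.read_state(): the state.
- bot.read_camera(name): name is "scene" or "top"; returns a dict with "image" (400x640x3 uint8, blue, green, red), "depth" (400x640 float32, mm along the optical axis (not along the pixel's ray), 0 where there is no reading), "fovy" (degrees; the focal length in pixels is half the picture's height over the tangent of half this angle, whatever the lens; pixels are square), "cx", "cy" (the principal point, pixels), "eye" and "attitude" of the camera in the world. Camera axes: x right, y down, z forward; pixel columns grow to the right and rows downward; lengths in mm; the calibration is good to about 2 mm. A picture is of the moment at which its call begins.
A pose or a line that the arm cannot do raises bot.MotionError and nothing moves.
- bot.finish_job(): hands the job in; it is judged then, once.
The state is a dict: "clock": time; "joint_positions": joint angles; "qvel": joint speeds; "effort": joint torques, N m; "ee_pos": TCP position; "tool_rot": TCP orientation; "ft_force": force on the tool from outside, world axes, zero at the start; "moment": the same for the moment, N m; "grip_width": finger opening in mm; "grip_force": force on a finger pad.
Only numpy, scipy, OpenCV 4.12 (cv2) and the standard library are available. Lean on these libraries where they do the work, as an engineer would, in place of code of your own. Each camera call takes 0.05 s, during which the arm holds its last target. There are 200 camera calls.

## Working session

There is one attempt and no reset: what is moved stays moved. The work goes in short steps, each a Python script; the robot and the scene stay as the last script left them, time stands still between calls to the robot, and variables do not carry over. Pictures are saved under pics/ and viewed, at most 10 in all, crops included, and the job is handed in when it is done.

```bash
mkdir -p pics; ls; cat > h.py <<'E'
import numpy as np, cv2
from scipy.spatial.transform import Rotation as R
from rig import bot
def rot(q): return R.from_quat([q[1],q[2],q[3],q[0]])
def quat(r): x=r.as_quat(); return [x[3],x[0],x[1],x[2]]
def cloud(c):
    h,w=c["depth"].shape; f=h/2/np.tan(np.radians(c["fovy"])/2)
    v,u=np.mgrid[:h,:w]; d=c["depth"]
    p=np.stack([(u-c["cx"])/f*d,(v-c["cy"])/f*d,d],-1)
    return p@rot(c["attitude"]).as_matrix().T+np.array(c["eye"])
E
python3 - <<'E'
from h import *
for n in("scene","top"):
    c=bot.read_camera(n); cv2.imwrite(f"pics/{n}0.png",c["image"]); np.savez(f"{n}0.npz",**c)
    print(n,c["fovy"],c["cx"],c["cy"],c["eye"],c["attitude"],(c["depth"]==0).mean())
print(bot.read_state())
E
```

```text
pics
scene 44.681015558819595 323.9258627036438 199.33302653463187 [1273.22974411 -396.9045399   848.02060577] [-0.3536305   0.79436041  0.44670053 -0.21070274] 0.0078515625
top 48.223850836553815 328.07134492759496 204.4722146729456 [ 389.3154439    40.92784673 1241.00823075] [ 0.04805881 -0.69628687  0.71390254 -0.05672841] 0.00405078125
{'clock': 0.1, 'joint_positions': array([ 1.20539178e+00,  3.00455522e-01,  1.52155328e+00,  2.60145436e-05,
        1.32068445e+00, -6.66322505e-02]), 'qvel': array([-0.00117929, -0.00047526, -0.00150276,  0.00042672,  0.00033691,
       -0.0003069 ]), 'effort': array([ 3.40851539e-04, -5.44372237e+01, -3.62378347e+01, -1.19378888e-04,
        3.03545843e-03, -8.73951194e-06]), 'ee_pos': array([161.83452137, 525.44502414, 249.74160425]), 'tool_rot': array([-1.30259944e-04,  1.48834315e-01,  9.88861994e-01, -5.34807009e-04]), 'ft_force': array([-0.76047758,  0.02085366, -0.01491942]), 'moment': array([-0.00112043, -0.01248199, -0.00514201]), 'grip_force': 0.0, 'grip_width': 85.33123524616705}
```

View pics/scene0.png

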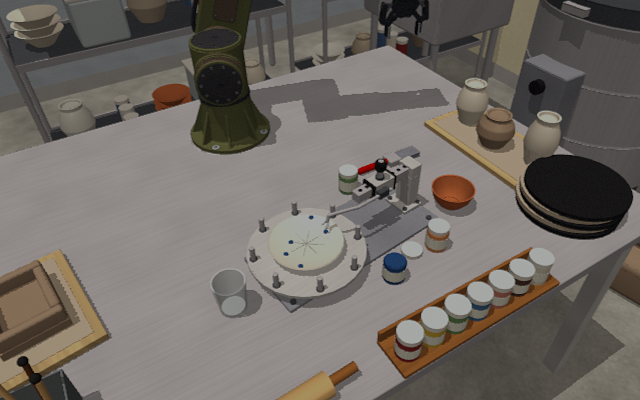

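View pics/top0.png

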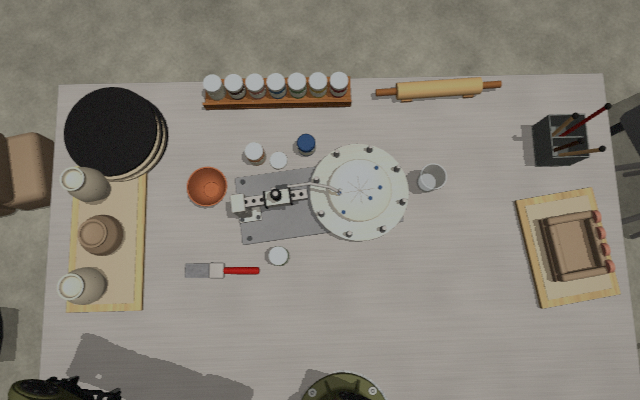

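The scene view shows the wheel and plate near (305,240), the knob near (380,165) and the green jar at (347,178). In the top view (up = +x, left = +y) the disc is centred near (359,192), the knob is at (276,196) and the pegs ring the disc.

```bash
cat > m.py <<'E'
from h import *
def measure(c):
    P=cloud(c); z=P[...,2]; x,y=P[...,0],P[...,1]
    roi=np.zeros(z.shape,bool); roi[130:260,225:425]=1
    k=roi&(z>176)&(z<200)
    if k.sum()<500: print("knobtop",np.median(P[k],0),k.sum(),x[k].min(),x[k].max(),y[k].min(),y[k].max())
    m=(roi&(abs(z-46)<4)).astype(np.uint8)
    cs,_=cv2.findContours(m,0,2); q=max(cs,key=cv2.contourArea)[:,0]
    X=P[q[:,1],q[:,0]][:,:2]
    from scipy.optimize import least_squares
    s=least_squares(lambda a:np.hypot(*(X-a[:2]).T)-a[2],[*X.mean(0),135],loss='soft_l1',f_scale=2); print("disc",s.x)
    d=np.hypot(x-s.x[0],y-s.x[1])
    pk=(roi&(z>74)&(z<90)&(abs(d-120)<14)).astype(np.uint8)
    n,l,st,_=cv2.connectedComponentsWithStats(pk)
    for i in range(1,n):
        if st[i,4]>4:
            p=P[l==i]; p=p[p[:,2]>78] if (p[:,2]>78).any() else p
            p=(p.min(0)+p.max(0))/2; e=p[:2]-s.x[:2]; print("peg",p.round(1),st[i,4],np.hypot(*e).round(1),np.degrees(np.arctan2(e[1],e[0])).round(1))
    return P
E
python3 - <<'E'
from m import *
c=dict(np.load("top0.npz")); P=measure(c)
z=P[...,2]; im=c["image"].astype(int)
# sleeve/tube points
m=np.zeros(z.shape,bool); m[175:215,225:340]=1
t=m&(z>124)&(z<142)
p=P[t][:,:2]; print("tube",p.mean(0),cv2.fitLine(p.astype(np.float32),cv2.DIST_HUBER,0,.01,.01).ravel(),t.sum())
# scene knob: dark points high
s=dict(np.load("scene0.npz")); Q=cloud(s); r=np.zeros(z.shape,bool); r[150:200,360:400]=1
k=r&(Q[...,2]>160)&(Q[...,2]<195); q=Q[k];print("scene knob",q.min(0),q.max(0),np.median(q,0),k.sum())
q=q[q[:,2]>183];print(q.min(0),q.max(0),len(q))
for n,z0 in(("jars",66),):
  for (u,v) in((278,256),(255,153),(306,143),(240,270),(430,180)): print(P[v,u].round())
E
```

```text
knobtop [575.00089636 151.74210374 186.42806964] 104 563.2064210608819 590.4327338872029 137.71251357088977 164.93088633337703
disc [599.40304459 -63.68566012 126.11430707]
peg [717.9 -93.3  82. ] 18 122.1 -14.0
peg [706.3  -1.8  84. ] 17 123.5 30.0
peg [ 660.9 -165.4   82.7] 17 118.8 -58.8
peg [633.4  53.2  83.3] 17 121.7 73.8
peg [ 570.6 -177.2   84. ] 19 117.1 -104.2
peg [543.1  42.1  83. ] 17 119.9 118.0
peg [ 498.  -120.1   82.5] 18 116.0 -150.9
peg [485.9 -29.3  82.8] 16 118.6 163.1
tube [572.79259702 178.52824427] [ 1.3030557e-01 -9.9147385e-01  5.7212988e+02  1.7578371e+02] 947
scene knob [566.70639632 135.95559762 163.19816748] [592.81702062 161.65955095 190.23466935] [583.63778633 145.5715396  180.18616362] 147
[566.70639632 137.21856817 183.15542079] [591.06815423 161.32884092 190.23466935] 67
[432. 159.  64.]
[710. 218.  66.]
[738.  80.  55.]
[399. 265.  21.]
[ 636. -266.    8.]
```

The ring of pegs puts the wheel axis at (602,-61.5) with yaw of about 0.124. The near peg is measured at (485.9,-29.3) against a predicted (486.2,-29.6). The knob is about 214 mm from the axis, against 215 given, and its top is at 186.4 against 186.5. I'll straddle the peg and drive it round its arc.

```bash
cat >> h.py <<'E'
C=np.array([602.,-61.5]); YAW=.124
def down(ty): # tool pointing down, tool y along world angle ty
    y=np.array([np.cos(ty),np.sin(ty),0]); z=np.array([0,0,-1.]); return quat(R.from_matrix(np.stack([np.cross(y,z),y,z],1)))
def peg(deg,z):
    a=YAW+np.radians(157.49+deg); return [*(C+120*np.array([np.cos(a),np.sin(a)])),z], down(a-np.pi/2)
E
python3 - <<'E'
from m import *
bot.move_gripper(24,40)
for d in (0,45): print(bot.ik(*peg(d,76)))
bot.move_to(*peg(0,200)); 
f=bot.servo_line(peg(0,76)[0],speed=80,until_force=8); print(f,bot.read_state()["ee_pos"],bot.read_state()["grip_width"])
if not f:
    for d in list(np.arange(6,43,6))+[46.5,45]: p,q=peg(d,76); bot.servo_line(p,q,speed=60)
    bot.dwell(.3); s=bot.read_state(); print(s["ee_pos"],s["ft_force"])
    bot.servo_line(peg(45,200)[0],speed=120)
c=bot.read_camera("top"); cv2.imwrite("pics/top1.png",c["image"][100:300,180:480]); measure(c)
c=bot.read_camera("scene"); cv2.imwrite("pics/scene1.png",cv2.resize(c["image"][130:320,220:470],None,fx=2,fy=2))
print(bot.read_state()["clock"])
E
```

```text
[-1.36029472e-01  3.91679058e-01  1.85381656e+00 -4.44089210e-16
  8.96097032e-01 -1.43795218e+00]
[-3.09594711e-01  4.37158817e-01  1.78462354e+00 -4.44089210e-16
  9.19810297e-01 -2.39691559e+00]
False [486.50454946 -29.65699246  76.37083251] 23.921657057581942
[ 497.66880723 -120.7961185    76.00789465] [-0.27382231 -0.4593021  -0.14253854]
knobtop [575.18356658 151.74070609 186.88576285] 103 562.4267810107947 590.4972625046641 138.00835506933169 164.89098952035275
disc [589.47941336 -59.74680738 129.83602679]
peg [715.  -94.3  83. ] 12 130.2 -15.4
peg [706.   -3.1  82. ] 17 129.6 25.9
peg [ 661.3 -165.7   82.9] 17 128.0 -55.9
peg [634.3  53.2  82.8] 18 121.5 68.3
peg [544.2  42.1  82.4] 17 111.5 113.9
peg [485.7 -29.1  82.9] 10 108.2 163.6
9.3583
```

View pics/scene1.png

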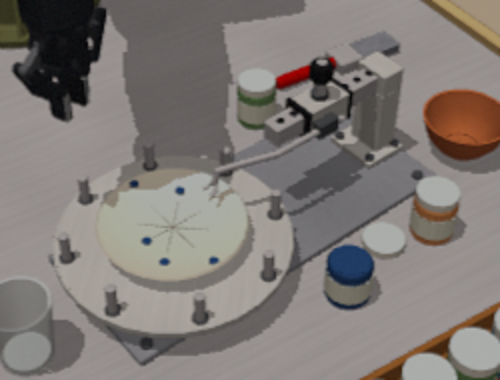

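The pegs are true on their stops and everything else looks untouched. Because the pegs repeat every 45°, I'll check the turn using the blue dots.

```bash
python3 - <<'E'
from h import *
def dots(c):
    im=c["image"].astype(int); P=cloud(c); d=np.hypot(P[...,0]-C[0],P[...,1]-C[1])
    m=((d<80)&(im[...,0]-im[...,2]>25)&(P[...,2]<80)).astype(np.uint8)
    n,l,s,_=cv2.connectedComponentsWithStats(m)
    for i in range(1,n):
        if s[i,4]>2: e=P[l==i].mean(0)[:2]-C; print(s[i,4],np.hypot(*e).round(),np.degrees(np.arctan2(e[1],e[0])).round())
for n in("top","scene"):
    print(n,"before");dots(dict(np.load(n+"0.npz")))
    print("after");dots(bot.read_camera(n))
E
```

```text
top before
10 75.0 -37.0
10 55.0 -81.0
11 34.0 -128.0
11 75.0 141.0
after
10 76.0 8.0
11 55.0 -37.0
8 34.0 -81.0
9 55.0 140.0
8 74.0 -174.0
scene before
10 73.0 141.0
10 55.0 95.0
11 34.0 -126.0
10 54.0 -83.0
12 75.0 -37.0
after
8 75.0 -174.0
11 54.0 141.0
11 35.0 -80.0
13 55.0 -37.0
12 76.0 7.0
```

The dots all turned +45°. Next is the knob: predicted at (575.4,151.8), measured at about (577,151).

```bash
python3 - <<'E'
from h import *
q=down(YAW+np.pi/2); K=np.array([576,151.5])
p,_=peg(45,270); bot.servo_line(p,speed=200); bot.move_gripper(56,40)
bot.move_to([*K,270],q); 
print(bot.servo_line([*K,177],speed=80,until_force=8))
bot.move_gripper(15,40); bot.dwell(.2); s=bot.read_state()
for k in("clock","ee_pos","grip_width","grip_force","ft_force"): print(k,s[k])
c=bot.read_camera("scene"); cv2.imwrite("pics/scene2.png",cv2.resize(c["image"][90:230,290:450],None,fx=4,fy=4))
E
```

```text
False
clock 13.35
ee_pos [576.14368787 151.51224743 177.46845662]
grip_width 24.835229534070226
grip_force 39.37900006771088
ft_force [-1.86201885  0.00944666  4.71727757]
```

View pics/scene2.png

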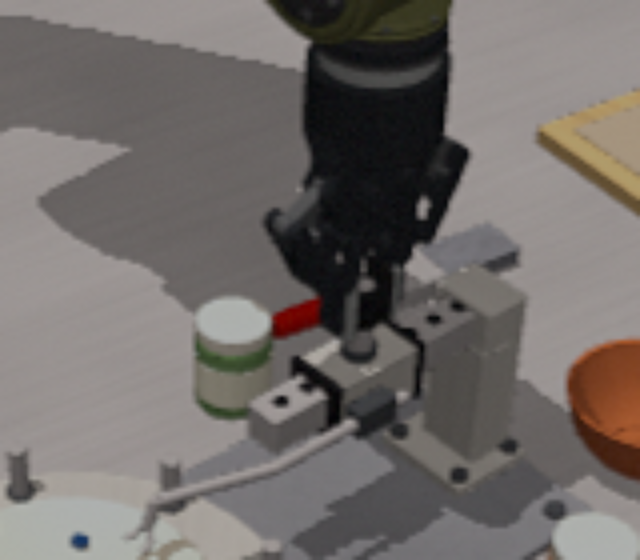

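The fingers are gripping the knob (width 24.8, 39 N). Now lift, slide and lower.

```bash
python3 - <<'E'
from h import *
d=np.array([np.sin(YAW),-np.cos(YAW),0]); p0=bot.read_state()["ee_pos"].copy()
def say(n): 
    s=bot.read_state(); e=s["ee_pos"]-p0; print(n,round(s["clock"],2),"slide %.2f z %.2f"%(e@d,e[2]),s["ft_force"].round(1),s["grip_width"].round(2),s["grip_force"].round(1))
B=np.array([576,151.5,177])
bot.servo_line(B+[0,0,11.5],speed=30); bot.dwell(.2); say("up")
bot.servo_line(B+[0,0,11.5]+10*d,speed=30); say("half")
bot.servo_line(B+[0,0,11.5]+20*d,speed=30); bot.dwell(.2); say("slid")
print(bot.servo_line(B+[0,0,1]+20*d,speed=20,until_force=12)); bot.dwell(.2); say("down")
c=bot.read_camera("scene"); np.savez("scene3.npz",**c); cv2.imwrite("pics/scene3.png",cv2.resize(c["image"][90:230,290:450],None,fx=4,fy=4))
E
```

```text
Traceback (most recent call last):
AttributeError: 'float' object has no attribute 'round'
```

```bash
python3 - <<'E'
from h import *
d=np.array([np.sin(YAW),-np.cos(YAW),0]); p0=np.array([576.14,151.51,177.47])
def say(n): 
    s=bot.read_state(); e=s["ee_pos"]-p0; print(n,round(s["clock"],2),"slide %.2f z %.2f"%(e@d,e[2]),s["ft_force"].round(1),s["grip_width"],s["grip_force"])
B=np.array([576,151.5,177]); say("up")
bot.servo_line(B+[0,0,11.5]+10*d,speed=30); say("half")
bot.servo_line(B+[0,0,11.5]+20*d,speed=30); bot.dwell(.2); say("slid")
print(bot.servo_line(B+[0,0,1]+20*d,speed=20,until_force=12)); bot.dwell(.2); say("down")
c=bot.read_camera("scene"); np.savez("scene3.npz",**c); cv2.imwrite("pics/scene3.png",cv2.resize(c["image"][90:230,290:450],None,fx=4,fy=4))
E
```

```text
up 14.13 slide 0.00 z 10.81 [ 3.8  0.7 -8.4] 24.549203677935466 39.644283056259155
half 14.62 slide 10.47 z 10.97 [ 3.1 -1.6 -9.2] 24.533343519065962 39.73949432373047
slid 15.3 slide 20.21 z 10.97 [ 1.7 -1.9 -7.9] 24.445718312734382 39.88262593746185
False
down 16.18 slide 19.99 z 0.66 [ 0.5 -2.4 -4.7] 25.104657810385813 40.21462261676788
```

View pics/scene3.png

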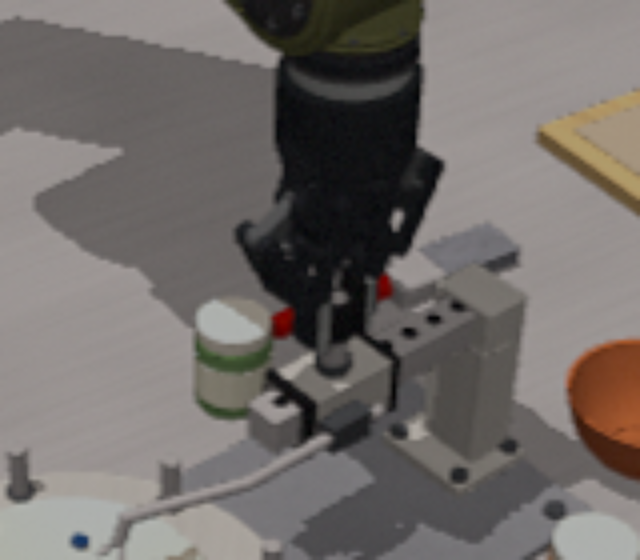

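The section has moved one hole: three holes now show behind it, against two before. The fingers are still carrying the spring (-4.7 N), so I'll lower until the pin seats.

```bash
python3 - <<'E'
from h import *
d=np.array([np.sin(YAW),-np.cos(YAW),0]); p0=np.array([576.14,151.51,177.47]); B=np.array([576,151.5,177])
for z in np.arange(.5,-2.1,-.5):
    bot.servo_line(B+[0,0,z]+20*d,speed=10); bot.dwell(.1)
    s=bot.read_state(); e=s["ee_pos"]-p0; print(z,round(s["clock"],2),"slide %.2f z %.2f"%(e@d,e[2]),s["ft_force"].round(1),s["grip_width"],s["grip_force"])
    if s["ft_force"][2]>6: break
E
```

```text
0.5 16.57 slide 19.98 z 0.15 [ 0.6 -3.1 -3.1] 25.23157336602879 40.36898374557495
0.0 16.93 slide 19.98 z 0.04 [-1.5 -2.5  4.4] 24.86017784538833 40.994625091552734
-0.5 17.27 slide 19.95 z -0.02 [-5.2 -3.1  8.3] 24.524680274342998 41.68517231941223
```

The force reversed to a hard stop at the original gripped height, so the pin is home 20.0 mm along with the knob held at 40 N. Handing in.

```bash
python3 -c "
from rig import bot
print(bot.finish_job()); s=bot.read_state(); print(s['clock'],s['ft_force'],s['grip_force'])"
```

```text
the job is handed in; nothing more can be done
None
the job is handed in; nothing more can be done
```

The job is handed in, though no pass or fail came back: the wheel is one stop anticlockwise (dots turned 45°), the section is one hole (20 mm) nearer the wheel with the pin home, and the fingers still hold the knob at about 40 N.

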